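Set the drying rack on its kickstand and steady it upright

ROBOT

A 6-joint arm with a two-finger parallel gripper is mounted at the origin on the work surface. World frame = base frame: x ahead of the robot, y to its left, z up, the work surface at z = 0. Lengths are in m, angles in rad, forces in N, time in s.
With the tool pointing down it reaches from about 0.25 to 0.725 m from the base axis. Payload 4 kg.
Tool frame: the origin (TCP) lies on the centre line of the jaws, within the pads' length; the fingertips stand ahead of it and the grasp point (between the pads) lies 11 mm behind it (bot.tip_extent is the z of the fingertips in the tool frame, in m); z points along the fingers, y is the direction in which the jaws open and shut (so a half turn about z gives the same grasp; the last joint's range is limited). The gripper opens to 85 mm and grips with 20 to 120 N. Pads are 22 mm wide; open, the fingers measure 114 mm over their backs; the gripper's body (76 mm by 85 mm) begins 54 mm behind the grasp point. The pads swing forward as they close: fully open they stand 13 mm farther back than shut.
Start: joints at [-1.12, 0.241, 0.005, 1.335, 0, 1.571], TCP at [0.218, -0.45, 0.2] pointing down, gripper open.
Joint ranges: [-2.72, 2.72], [-1.05, 1.87], [-1.09, 1.28], [-1.99, 2.15], [-1.42, 1.44], [-3.14, 3.14]. Speed limits (rad/s): [2.79, 2.79, 3.14, 3.14, 3.14, 3.14].

INTERFACE

Orientations are given as a unit quaternion [x, y, z, w].
In Python, from workcell import bot gives the robot as it stands.
- The arm moves only by the shell command python3 -m jog 'ROWS'. ROWS is JSON, a list that holds one entry, the list of rows, each a list of 7 numbers: the shift along the world's x, y, z in m, then the turn, a rotation vector about the world's x, y, z in degrees, then the closure in counts, from 0 (fully open) to 255 (shut). In form: [[[tx, ty, tz, ax, ay, az, fingers], ...]]. A call has 1 to 10 rows; each row is the pose to reach, as a shift and turn from the pose commanded when the call began; what a row does not reach only later rows make up. A row lasts 1/12 s, in which the tool goes at most 41.7 mm and 7.16 degrees, less where a joint would pass 70% of its speed; a pose out of reach is approached as far as the arm can. A call with a gripper value outside its range is refused whole. The fingers move at their own pace and stop on an object; the grip force is fixed at half the most. Time passes only in rows, so rows that repeat a pose let the fingers close. It gives the time, the measured TCP pose, the force and the opening at its end, in the units of the state.
- bot.get_obs(): the state, without advancing time (a new reading comes with each control period).
- bot.camera(name): name is "side" or "top" or "wrist"; returns the picture (400x640x3 uint8, blue, green, red); there is no depth.
- bot.camera_model(name): a dict with "K" (3x3 intrinsics, pixels), "k1" (the pictures are not rectified: a ray, as slopes to the right and down, at radius r is drawn at 1 + k1 r^2 times it, then the intrinsics apply), "T" (4x4, takes a point from camera to world coordinates). Camera axes: x right, y down, z forward; pixel columns grow to the right and rows downward; lengths in m; the calibration is good to about 2 mm. A picture is of the moment at which its call begins: read the wrist's pose just before it. camera_model takes no time and is no camera call; for the wrist camera it gives the pose at the moment of the call.
- bot.job_done(): hands the job in, once; it reports no verdict.
The state is a dict: "clock": time; "joint_pos": joint angles; "joint_vel": joint speeds; "tau": joint torques, N m; "eef_pos": TCP position; "tool_rot": TCP orientation; "ft_force": force on the tool from outside, world axes, zero at the start; "ft_torque": the same for the moment, N m; "grip_width": finger opening in m.
Only numpy, scipy, OpenCV 4.12 (cv2) and the standard library are available. Lean on these libraries where they do the work, as an engineer would, in place of code of your own. Each camera call takes 0.05 s, during which the arm holds its last target. There are 200 camera calls.

TASK

Get the glassware drying rack ready for its clamp screws: first push its folded orange kickstand leg down past centre until it snaps fully down, and only then take the rack by its blue top bar, bring it upright and hold it there. Finish while still holding the bar: the rack tips back if you let go. Leave the beaker, jars, bottles and other things on the bench where they stand.

Things in the scene. Friction and masses are not known exactly. Their poses are not given: they have to be found in the camera images.
- stand: dark steel foot of the drying rack, fixed to the bench, 240 mm wide. Origin on the bench under the rack's tipping hinge, midway along it. Its y axis runs along the hinge towards the end with the leg, x points to the back of the rack (away from the robot, turned by the yaw), z up. The hinge line is parallel to y, 30 mm above the origin.
- rack (a joint): lean of the rack (white peg board 250 mm wide, flasks hung behind, about 1.2 kg) about the hinge line, rad: 0 upright, positive leaning back to the stand's +x (starts on its stop at 0.38), negative forward (stop -0.3). Back-heavy: let go, it falls back; upright it pulls back about 1 N at the bar. With the leg down, the leg's foot meets the bench at 0 and stops further forward tipping.
- topbar: blue round top bar of the rack, 16 mm in diameter, 264 mm long, a sleeve that can turn about its own length. Origin at its centre, y along it; 235 mm above the hinge line along the rack's own z axis (the stand's z turned about the stand's y by the lean). Open below: 60 mm down to the top edge of the peg board.
- leg (a joint): angle of the orange kickstand leg, rad: 0 folded (points out past the rack's end and 35 degrees up), grows as it swings down; level at 0.61; 2.30 fully down on its stop, just past straight down. Turns about rack's front-to-back axis, so in a plane parallel to the leaning board. Over-centre spring: below about 0.7 it springs back up, beyond about 0.8 it snaps down. Takes about 3 N at leg_press.
- leg_hub (a point): steel hub on which the leg turns, on the rack's end post: 155 mm from the rack's middle along y, 110 mm above the hinge line along the rack's z, 12 mm in front of the board's middle plane.
- leg_press (a point): point on the upper face of the orange leg (a flat bar 20 mm wide, 10 mm thick) 90 mm from the hub's axis, 60 mm in front of the hub along the rack's -x; the leg ends in a black rubber foot 131 mm from the hub. It turns with the leg.
- beaker: clear glass beaker, 64 mm across, 85 mm high; loose bystander, origin at the centre of its underside
- white_jar: white plastic jar with a green label, 60 mm across, 95 mm high; loose bystander, origin at the centre of its underside
- dropper_bottle: small red bottle with a black cap, 40 mm across, 85 mm high; loose bystander, origin at the centre of its underside
- amber_bottle: amber bottle with a yellow cap, 70 mm across, 160 mm high; loose bystander, origin at the centre of its underside
- mortar: white ceramic mortar bowl, 100 mm across, 55 mm high; loose bystander, origin at the centre of its underside
- squat_jar: white jar with a red lid, 80 mm across, 110 mm high; loose bystander, origin at the centre of its underside
- slide_box: small cardboard slide box, 60 x 120 x 35 mm; loose bystander, origin at the centre of its underside

How it is judged:
By the outcome, as a careful person would: the job done as asked, in the order asked, and still so for the second after the job is handed in, while the arm keeps its last pose, push and grip.
It also fails if it takes over 48 s, if anything falls off the work surface, if the arm or the gripper's body presses on something with over 40 N, if the wrist force passes 120 N, or if a joint passes its speed limit or range.

## Working session

There is one attempt and no reset: what is moved stays moved. The work goes in short steps, Python scripts to look and compute and a shell command to move; the robot and the scene stay as the last step left them, time stands still between calls to the robot, and variables do not carry over. Pictures are saved under pics/ and viewed, about 8 in all and at most 12, crops included, and the job is handed in when it is done.

```bash
mkdir -p pics; ls
python3 - <<'E'
from workcell import bot
import cv2
for n in ("side","top"):
    m=bot.camera_model(n); print(n,m["K"].round(1).tolist(),m["k1"],m["T"].round(4).tolist())
    cv2.imwrite(f"pics/{n}0.png",bot.camera(n))
o=bot.get_obs(); print(o["clock"],o["eef_pos"],o["tool_rot"],o["grip_width"],bot.tip_extent,o["ft_force"])
E
```

```text
pics
side [[386.9, 0.0, 318.3], [0.0, 386.9, 200.0], [0.0, 0.0, 1.0]] -0.05311887719399439 [[-0.8792, -0.3634, 0.3082, 0.2109], [-0.4765, 0.6677, -0.572, 0.7188], [0.0021, -0.6498, -0.7601, 1.1131], [0.0, 0.0, 0.0, 1.0]]
top [[395.9, 0.0, 320.3], [0.0, 395.9, 195.4], [0.0, 0.0, 1.0]] -0.0630063024913698 [[-0.0179, -0.9764, 0.2154, 0.2618], [-0.9998, 0.0188, 0.0023, 0.0216], [-0.0063, -0.2153, -0.9765, 1.637], [0.0, 0.0, 0.0, 1.0]]
0.1 [ 0.21759588 -0.44948641  0.19963134] [ 9.74700410e-01  2.23513487e-01 -2.01420714e-04 -8.89428861e-04] 0.08573774087241759 0.008 [-0.27496487 -0.29806992 -0.36810866]
```

View pics/top0.png

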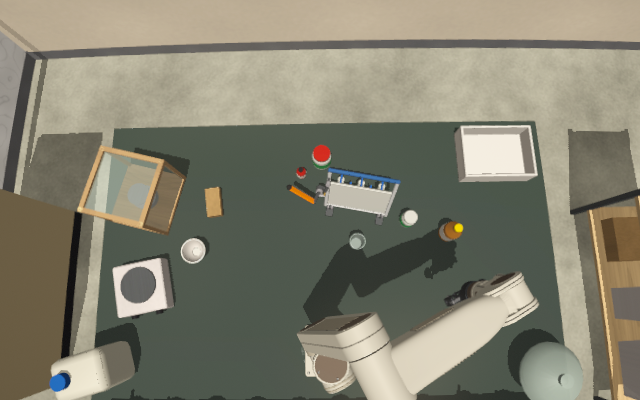

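View pics/side0.png

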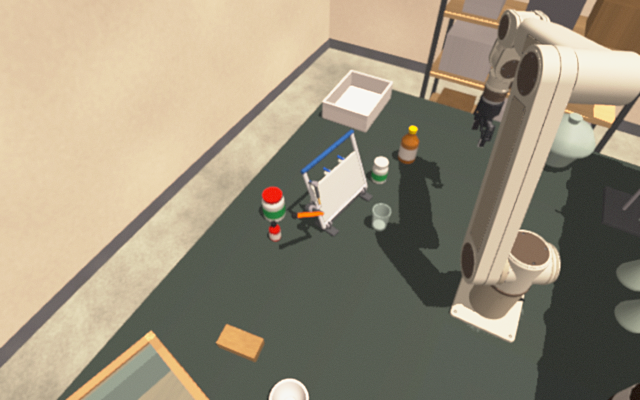

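The top view shows the bar at about (330,171)-(399,182) and the leg at (291,186)-(315,202). The side view shows the bar at (304,171)-(353,137) and the leg at (297,215)-(322,213). I'll enlarge both.

Run:
```python
import cv2,numpy as np
a=cv2.imread("pics/top0.png")[140:260,280:430]; b=cv2.imread("pics/side0.png")[120:245,260:400]
a=cv2.resize(a,None,fx=5,fy=5,interpolation=cv2.INTER_CUBIC)[:600]; cv2.imwrite("pics/topz.png",a)
b=cv2.resize(b,None,fx=4.8,fy=4.8,interpolation=cv2.INTER_CUBIC)[:600]; cv2.imwrite("pics/sidez.png",b)
```

```text
(no output)
```

View pics/topz.png

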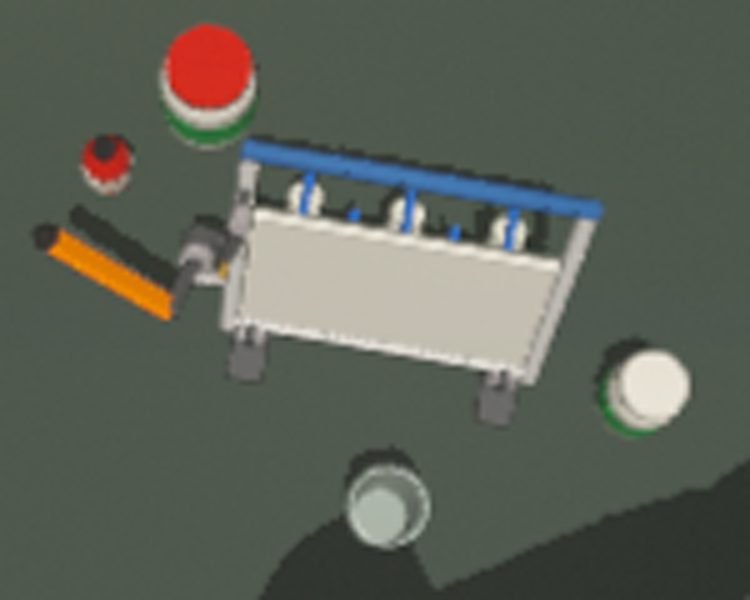

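View pics/sidez.png

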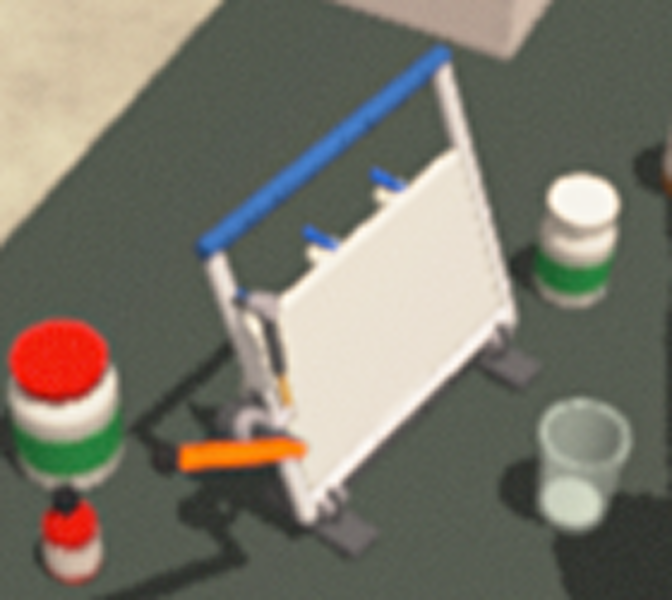

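```bash
cat > h.py <<'E'
import numpy as np, cv2
from workcell import bot
from scipy.spatial.transform import Rotation as R
from scipy.optimize import least_squares
def proj(n,P):
    m=bot.camera_model(n); E=np.linalg.inv(m["T"])
    return cv2.projectPoints(np.atleast_2d(P).astype(float),cv2.Rodrigues(E[:3,:3])[0],E[:3,3],m["K"],np.array([m["k1"],0,0,0.]))[0][:,0]
def rack(p,lean,q):  # rack-frame q -> world
    return (R.from_euler('z',p[2])*R.from_euler('y',lean)).apply(np.atleast_2d(q))+R.from_euler('z',p[2]).apply([0,0,.03])+[p[0],p[1],0]
def legpt(d,ang,up=0,x=-.072):
    a=np.radians(35)-ang
    return np.array([x,.155+d*np.cos(a)-up*np.sin(a),.110+d*np.sin(a)+up*np.cos(a)])
def ray(n,uv,z):
    m=bot.camera_model(n); u=cv2.undistortPoints(np.array([[uv]],float),m["K"],np.array([m["k1"],0,0,0.]))[0,0]
    d=m["T"][:3,:3]@[u[0],u[1],1]; c=m["T"][:3,3]; return c+d*(z-c[2])/d[2]
E
python3 - <<'E'
from h import *
zt=lambda u,v:((u+.5)/5-.5+280,(v+.5)/5-.5+140); zs=lambda u,v:((u+.5)/4.8-.5+260,(v+.5)/4.8-.5+120)
obs={"top":np.array([zt(244,150),zt(601,211),zt(40,237)]),"side":np.array([zs(202,248),zs(449,55),zs(155,458)])}
Q=np.array([[0,.132,.235],[0,-.132,.235],legpt(.131,0)])
f=lambda p:np.concatenate([(proj(n,rack(p,.38,Q))-obs[n]).ravel() for n in obs])
s=least_squares(f,[.55,0,-.15]); p=s.x; print(p,np.degrees(p[2]),s.fun.round(2))
np.save("p.npy",p)
print("bar",rack(p,.38,[0,0,.235]),"up",rack(p,0,[0,0,.235]),"hub",rack(p,.38,[-.012,.155,.11]))
for a in (0,.3,.61,.9,1.2,1.6,2.3): print(a,rack(p,.38,legpt(.09,a,.005)).round(4))
for n,u,z in (("beaker",zt(388,507),.05),("wjar",zt(655,385),.095),("dropper",zt(105,148),.085),("squat",zt(208,66),.11),("amber",(458,228),.16)): print(n,ray("top",u,z).round(3))
E
```

```text
[ 0.55080977 -0.11662882 -0.21343852] -12.229126395715294 [-0.04 -0.09  0.12  1.28  1.34 -0.58 -0.82  1.08 -1.05  0.3   0.68 -0.09]
bar [[ 0.63599814 -0.13509253  0.24823619]] up [[ 0.55080977 -0.11662882  0.265     ]] hub [[0.61262643 0.02857192 0.13660416]]
0 [[0.5934 0.1052 0.2106]]
0.3 [[0.5877 0.1201 0.1888]]
0.61 [[0.5791 0.1279 0.1636]]
0.9 [[0.5692 0.1277 0.1395]]
1.2 [[0.558  0.1198 0.1163]]
1.6 [[0.5433 0.0985 0.0916]]
2.3 [[0.5244 0.0419 0.0753]]
beaker [ 0.422 -0.119  0.05 ]
wjar [ 0.509 -0.33   0.095]
dropper [0.715 0.104 0.085]
squat [0.775 0.019 0.11 ]
amber [ 0.451 -0.492  0.16 ]
```

```bash
python3 -m jog '[[[0.02,0.03,0.04,0,0,7,255],[0.04,0.06,0.07,0,0,14,255],[0.06,0.09,0.1,0,0,20,255],[0.08,0.12,0.12,0,0,26,255],[0.1,0.15,0.12,0,0,32,255],[0.125,0.18,0.12,0,0,38,255],[0.145,0.215,0.12,0,0,44,255],[0.165,0.245,0.12,0,0,50,255],[0.19,0.28,0.12,0,0,52,255],[0.21,0.31,0.12,0,0,52,255]]]'
python3 -m jog '[[[0.02,0.03,0,0,0,0,255],[0.04,0.06,0,0,0,0,255],[0.06,0.09,0,0,0,0,255],[0.08,0.12,0,0,0,0,255],[0.1,0.15,0,0,0,0,255],[0.12,0.18,0,0,0,0,255],[0.14,0.21,0,0,0,0,255],[0.165,0.245,0,0,0,0,255],[0.165,0.245,0,0,0,0,255],[0.165,0.245,0,0,0,0,255]]]'
python3 - <<'E'
from h import *
o=bot.get_obs(); print(o["clock"],o["eef_pos"],R.from_quat(o["tool_rot"]).as_matrix().round(3).tolist(),o["grip_width"],bot.tip_extent,o["ft_force"].round(2),o["joint_pos"].round(2))
p=np.load("p.npy"); print(bot.camera_model("wrist")["T"].round(3).tolist())
im=bot.camera("wrist")
for q in [rack(p,.38,legpt(d,0))[0] for d in (.02,.09,.131)]+[rack(p,.38,[0,y,.235])[0] for y in (.132,0,-.132)]:
    u=proj("wrist",q)[0]; print(u)
    if abs(u).max()<2000: cv2.drawMarker(im,tuple(int(v) for v in u),(255,0,255),0,14)
cv2.imwrite("pics/w1.png",im)
E
```

```text
clock: 0.93
eef_pos: [0.4284, -0.1381, 0.3202]
tool_rot: [0.778, 0.629, -0.0, -0.0]
ft_force: [0.7, -1.2, 0.6]
grip_width: 0.0001
clock: 1.77
eef_pos: [0.5933, 0.1071, 0.3173]
tool_rot: [0.777, 0.63, -0.002, -0.001]
ft_force: [0.2, -0.3, 0.3]
grip_width: -0.0001
1.7667 [0.59329686 0.1070641  0.31730929] [[0.207, 0.978, -0.005], [0.978, -0.207, -0.001], [-0.002, -0.004, -1.0]] -9.121863132057446e-05 0.008 [ 0.24 -0.27  0.26] [ 0.18  0.46  0.62  1.74 -0.    1.96]
[[0.978, -0.199, -0.061, 0.608], [-0.208, -0.942, -0.265, 0.175], [-0.004, 0.272, -0.962, 0.491], [0.0, 0.0, 0.0, 1.0]]
[304.51838182 235.3108233 ]
[319.21652026 188.64374281]
[330.49694473 152.85022405]
[432.09251747 314.03009391]
[417.06979225 432.64107221]
[404.55212478 520.30380824]
```

View pics/w1.png

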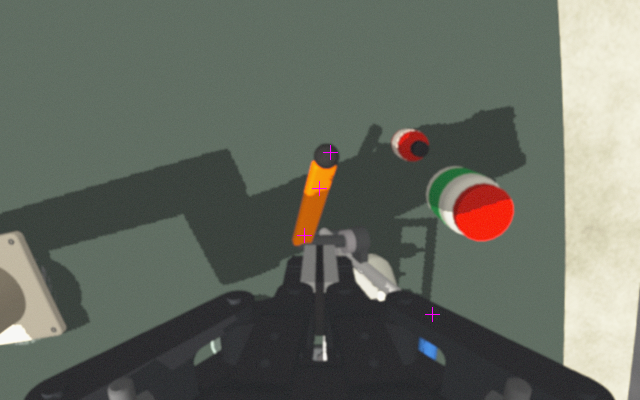

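The wrist view shows the leg running from (298,240) to its foot at (326,155). That agrees with the fitted pose to within 2-3 mm, so I'll press now.

```bash
python3 -m jog '[[[0,0,-0.04,0,0,0,255],[0,0,-0.075,0,0,0,255],[0,0,-0.085,0,0,0,255],[-0.002,0.002,-0.094,0,0,0,255],[-0.004,0.006,-0.103,0,0,0,255],[-0.006,0.01,-0.112,0,0,0,255],[-0.008,0.013,-0.12,0,0,0,255],[-0.008,0.013,-0.12,0,0,0,255]]]'
python3 -m jog '[[[-0.003,0.003,-0.009,0,0,0,255],[-0.006,0.005,-0.018,0,0,0,255],[-0.009,0.007,-0.027,0,0,0,255],[-0.012,0.007,-0.036,0,0,0,255]]]'
python3 -m jog '[[[-0.003,0,-0.008,0,0,0,255],[-0.007,-0.001,-0.016,0,0,0,255],[-0.011,-0.003,-0.024,0,0,0,255],[-0.015,-0.005,-0.032,0,0,0,255],[-0.018,-0.008,-0.04,0,0,0,255],[-0.018,-0.008,-0.04,0,0,0,255]]]'
python3 - <<'E'
from h import *
im=bot.camera("side")[120:270,240:420]; cv2.imwrite("pics/s1.png",cv2.resize(im,None,fx=4,fy=4,interpolation=cv2.INTER_CUBIC))
E
```

```text
clock: 2.48
eef_pos: [0.5835, 0.1181, 0.1992]
tool_rot: [0.778, 0.628, -0.001, -0.001]
ft_force: [0.5, 0.6, -0.6]
grip_width: -0.0002
clock: 2.82
eef_pos: [0.5745, 0.126, 0.1662]
tool_rot: [0.778, 0.628, 0.003, 0.001]
ft_force: [0.7, 1.1, 4.2]
grip_width: 0.0001
clock: 3.32
eef_pos: [0.5532, 0.1162, 0.123]
tool_rot: [0.778, 0.628, -0.002, -0.0]
ft_force: [-0.8, -0.2, -0.2]
grip_width: -0.0001
```

View pics/s1.png

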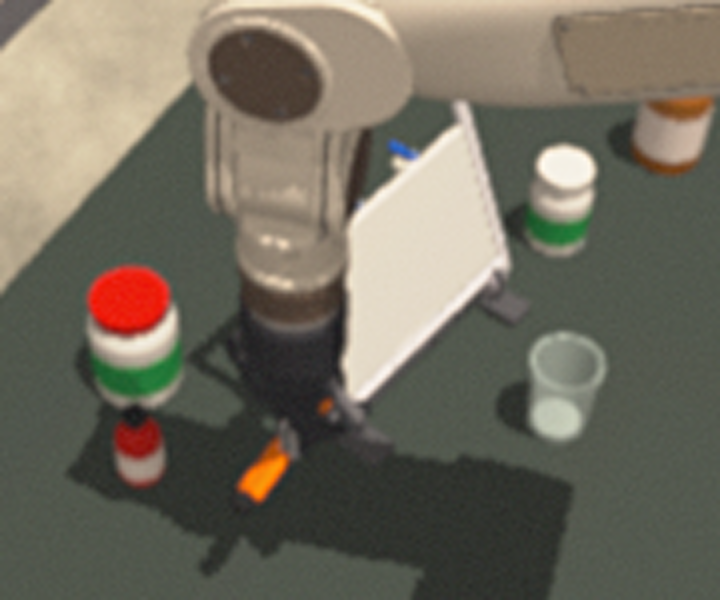

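The leg now hangs past the finger, with its foot at about px (301,245), and the contact force is gone. I'll withdraw upward, measure the leg angle, and hover over the bar.

```bash
python3 -m jog '[[[0,0,0.03,0,0,0,255],[0,0,0.07,0,0,0,255],[0,0,0.11,0,0,0,255],[0,0,0.15,0,0,0,255],[0,0,0.19,0,0,0,255],[0,0,0.22,0,0,0,200],[0,0,0.22,0,0,0,100]]]'
python3 - <<'E'
from h import *
p=np.load("p.npy")
im=bot.camera("side"); t=bot.camera("top")
for a in (1.2,1.6,2.0,2.3): print(a,proj("side",rack(p,.38,legpt(.131,a))).round(1),proj("top",rack(p,.38,legpt(.131,a))).round(1))
cv2.imwrite("pics/s2.png",np.hstack([cv2.resize(im[150:270,260:360],None,fx=4,fy=4,interpolation=cv2.INTER_CUBIC),cv2.resize(t[140:260,280:380],None,fx=4,fy=4,interpolation=cv2.INTER_CUBIC)]))
E
```

```text
clock: 3.95
eef_pos: [0.5572, 0.117, 0.3526]
tool_rot: [0.778, 0.628, 0.006, 0.003]
ft_force: [-0.1, 0.0, 0.1]
grip_width: 0.0234
1.2 [[307.2 251.5]] [[288.5 207.7]]
1.6 [[318.2 252.3]] [[297.5 214.2]]
2.0 [[329.4 247.1]] [[308.9 219. ]]
2.3 [[336.9 240. ]] [[318.3 220.9]]
```

View pics/s2.png

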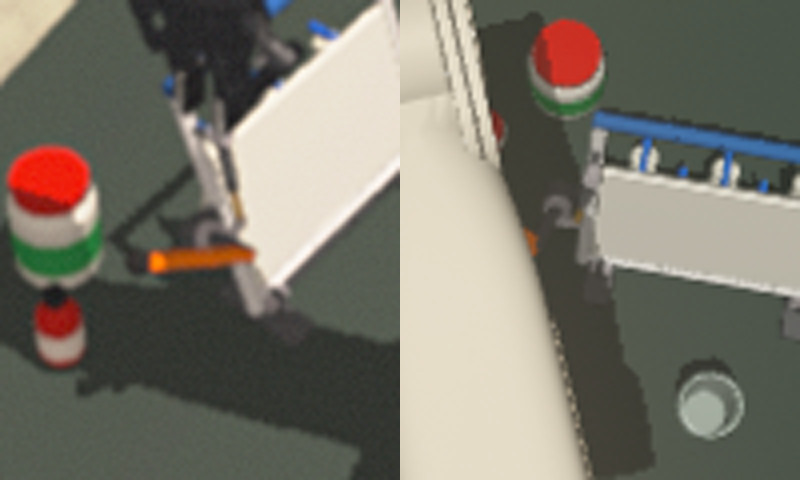

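The leg has sprung back to folded, with its foot at about side px (292,215). I need to know what angle it reached during the press.

Run:
```python
from h import *
p=np.load("p.npy")
for a in (0,.5,.6,.7,.8,.9,1.,1.1): print(a,*[proj("side",rack(p,.38,legpt(d,a))).round(1).tolist() for d in (.126,.06)],(proj("side",rack(p,.38,legpt(.126,a)))[0]-proj("side",rack(p,.38,legpt(.06,a)))[0]).round(1), rack(p,.38,legpt(.09,a,.005)).round(4))
```

```text
0 [[293.8, 214.9]] [[309.9, 213.8]] [-16.   1.] [[0.5934 0.1052 0.2106]]
0.5 [[295.0, 234.3]] [[310.3, 222.8]] [-15.3  11.5] [[0.5824 0.1261 0.1727]]
0.6 [[296.1, 237.5]] [[310.7, 224.3]] [-14.7  13.2] [[0.5794 0.1278 0.1644]]
0.7 [[297.5, 240.5]] [[311.4, 225.8]] [-13.9  14.7] [[0.5762 0.1287 0.156 ]]
0.8 [[299.2, 243.1]] [[312.1, 227.0]] [-12.9  16.1] [[0.5727 0.1286 0.1477]]
0.9 [[301.1, 245.4]] [[312.9, 228.2]] [-11.9  17.3] [[0.5692 0.1277 0.1395]]
1.0 [[303.2, 247.3]] [[313.9, 229.1]] [-10.7  18.2] [[0.5655 0.1259 0.1314]]
1.1 [[305.4, 248.9]] [[314.9, 229.9]] [-9.5 19. ] [[0.5618 0.1233 0.1237]]
```

The leg only got to about 0.88, because the vertical finger slid off its sloping face. I'll tilt the tool into the rack's plane (22° about the hinge direction) so the tip is flat on the leg, and work out a new path.

```bash
python3 -m jog '[[[0.01,-0.01,0.01,1.5,7,0,255],[0.025,-0.01,0.01,3,14,0,255],[0.04,-0.01,0.01,4.6,21.3,0,255],[0.06,-0.01,0.01,4.6,21.3,0,255],[0.078,-0.01,0,4.6,21.3,0,255],[0.078,-0.01,-0.03,4.6,21.3,0,255],[0.078,-0.01,-0.05,4.6,21.3,0,255],[0.078,-0.01,-0.05,4.6,21.3,0,255],[0.078,-0.01,-0.05,4.6,21.3,0,255]]]'
python3 - <<'E'
from h import *
p=np.load("p.npy"); o=bot.get_obs(); e=o["eef_pos"]
print(o["clock"],e,o["joint_pos"].round(2),o["grip_width"])
M=R.from_quat(o["tool_rot"]).as_matrix(); X=(R.from_euler('z',p[2])*R.from_euler('y',.38)).as_matrix()
print("tool in rack axes",(X.T@M).round(3).tolist())
for a in (0,.2,.4,.6,.8,1.,1.2,1.4):
    t=rack(p,.38,legpt(.085,a,.005)+[.001,0,.008+(.007 if a<.3 else 0)])[0]; print(a,t.round(3),"d",(t-e).round(3))
im=bot.camera("wrist")
for d in (.05,.085,.126):
    u=proj("wrist",rack(p,.38,legpt(d,0,.005))[0])[0]; cv2.drawMarker(im,tuple(int(v) for v in u),(255,0,255),0,10)
u=proj("wrist",e+.008*M[:,2])[0]; cv2.drawMarker(im,tuple(int(v) for v in u),(255,255,0),1,10)
cv2.imwrite("pics/w2.png",im[80:400,160:480])
E
```

```text
clock: 4.8
eef_pos: [0.6507, 0.1175, 0.2215]
tool_rot: [0.771, 0.619, -0.087, -0.126]
ft_force: [-0.4, -0.4, 0.3]
grip_width: -0.0
4.8 [0.65065655 0.11746545 0.22154472] [0.12 0.98 1.27 2.15 0.12 1.89] -2.4484687902002493e-05
tool in rack axes [[-0.001, 0.997, 0.073], [1.0, -0.001, 0.023], [0.023, 0.073, -0.997]]
0 [0.598 0.1   0.221] d [-0.053 -0.017 -0.   ]
0.2 [0.595 0.11  0.208] d [-0.056 -0.007 -0.013]
0.4 [0.588 0.118 0.187] d [-0.063  0.001 -0.035]
0.6 [0.582 0.122 0.171] d [-0.069  0.005 -0.05 ]
0.8 [0.576 0.123 0.156] d [-0.075  0.005 -0.066]
1.0 [0.569 0.12  0.14 ] d [-0.082  0.003 -0.081]
1.2 [0.562 0.115 0.126] d [-0.089 -0.003 -0.096]
1.4 [0.555 0.106 0.113] d [-0.096 -0.011 -0.108]
```

View pics/w2.png

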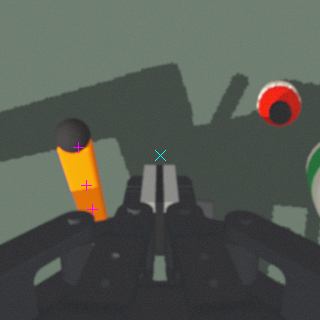

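The wrist view shows the leg to the left of the fingers, with its foot at crop (72,135). Joints 3 and 4 are at their limits at this far tilted pose, so I'll come back nearer with about 16° of tilt.

```bash
python3 -m jog '[[[-0.01,-0.003,0.015,-0.6,-3,0,255],[-0.02,-0.006,0.03,-1.2,-5.5,0,255],[-0.02,-0.006,0.03,-1.2,-5.5,0,255],[-0.02,-0.006,0.03,-1.2,-5.5,0,255]]]'
cat > st.py <<'E'
from h import *
p=np.load("p.npy"); o=bot.get_obs(); e=o["eef_pos"]
M=R.from_quat(o["tool_rot"]).as_matrix(); X=(R.from_euler('z',p[2])*R.from_euler('y',.38)).as_matrix()
print(o["clock"],e.round(4),o["joint_pos"].round(2),o["ft_force"].round(1),"tool in rack axes",(X.T@M).round(3).tolist())
E
python3 st.py
```

```text
clock: 5.18
eef_pos: [0.6302, 0.1121, 0.2602]
tool_rot: [0.775, 0.624, -0.051, -0.085]
ft_force: [-0.5, 0.4, -0.1]
grip_width: 0.0001
5.1833 [0.6302 0.1121 0.2602] [0.13 0.74 0.94 1.94 0.09 1.91] [-0.5  0.4 -0.1] tool in rack axes [[-0.006, 0.983, 0.182], [1.0, 0.001, 0.027], [0.027, 0.182, -0.983]]
```

```bash
python3 -m jog '[[[-0.015,-0.004,-0.005,0.6,3,0,255],[-0.031,-0.009,-0.015,1.3,6,0,255],[-0.031,-0.009,-0.015,1.3,6,0,255],[-0.031,-0.009,-0.015,1.3,6,0,255]]]'
python3 st.py
```

```text
clock: 5.52
eef_pos: [0.6016, 0.1025, 0.2407]
tool_rot: [0.771, 0.619, -0.086, -0.127]
ft_force: [0.3, -0.5, 0.8]
grip_width: 0.0003
5.5167 [0.6016 0.1025 0.2407] [0.1  0.77 0.91 2.   0.12 1.88] [ 0.3 -0.5  0.8] tool in rack axes [[-0.001, 0.997, 0.073], [1.0, -0.001, 0.026], [0.026, 0.073, -0.997]]
```

```bash
python3 -m jog '[[[-0.003,-0.001,-0.012,0,0,0,255],[-0.005,0.002,-0.024,0,0,0,255],[-0.007,0.006,-0.034,0,0,0,255],[-0.011,0.011,-0.044,0,0,0,255],[-0.014,0.015,-0.054,0,0,0,255],[-0.017,0.017,-0.062,0,0,0,255],[-0.02,0.019,-0.07,0,0,0,255]]]'
python3 st.py
python3 - <<'E'
from h import *
im=bot.camera("side")[150:270,240:400]; cv2.imwrite("pics/s3.png",cv2.resize(im,None,fx=5,fy=5,interpolation=cv2.INTER_CUBIC))
e=bot.get_obs(); M=R.from_quat(e["tool_rot"]).as_matrix(); print("tip zoom",(proj("side",e["eef_pos"]+.008*M[:,2])-[240,150])*5)
p=np.load("p.npy")
for a in(.4,.6,.8): print(a,((proj("side",[rack(p,.38,legpt(d,a))[0] for d in (.02,.126)])-[240,150])*5).round().tolist())
E
```

```text
clock: 6.1
eef_pos: [0.5827, 0.1229, 0.1722]
tool_rot: [0.77, 0.619, -0.084, -0.126]
ft_force: [1.1, 1.4, 2.5]
grip_width: 0.0003
6.1 [0.5827 0.1229 0.1722] [0.14 0.71 0.62 1.76 0.13 1.91] [1.1 1.4 2.5] tool in rack axes [[-0.003, 0.997, 0.077], [1.0, 0.001, 0.028], [0.028, 0.077, -0.997]]
tip zoom [[321.73764507 391.71862362]]
0.4 [[395.0, 328.0], [271.0, 404.0]]
0.6 [[396.0, 333.0], [280.0, 438.0]]
0.8 [[398.0, 338.0], [296.0, 466.0]]
```

View pics/s3.png

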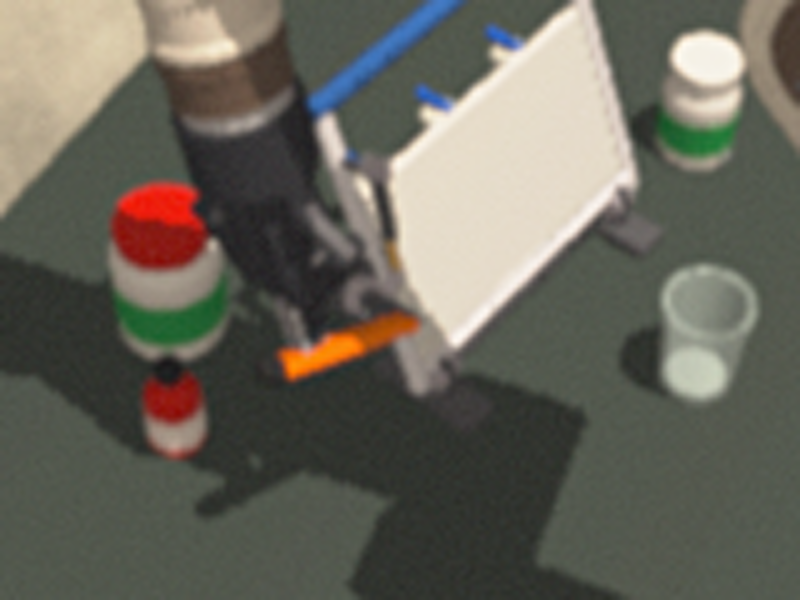

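Run:
```python
from h import *
o=bot.get_obs(); M=R.from_quat(o["tool_rot"]).as_matrix(); e=o["eef_pos"]
for t in (.008,0,-.01,-.02,-.03,-.04): print(t,proj("wrist",e+t*M[:,2]).round(0),((proj("side",e+t*M[:,2])-[240,150])*5).round(0))
im=bot.camera("side"); h=cv2.cvtColor(im,cv2.COLOR_BGR2HSV); m=cv2.inRange(h,(5,170,120),(18,255,255)); m[:190]=0;m[260:]=0;m[:,:285]=0;m[:,335:]=0
v,u=np.nonzero(m); print(len(u),[(a,v[u==a].min(),v[u==a].max()) for a in np.unique(u)])
w=bot.camera("wrist")[225:265,318:323].mean(1).astype(int); print(w.tolist())
cv2.imwrite("pics/w3.png",cv2.resize(bot.camera("wrist")[100:300,200:440],None,fx=3,fy=3,interpolation=cv2.INTER_CUBIC))
```

```text
0.008 [[320. 235.]] [[322. 392.]]
0 [[320. 240.]] [[319. 382.]]
-0.01 [[320. 247.]] [[315. 370.]]
-0.02 [[320. 255.]] [[311. 357.]]
-0.03 [[320. 264.]] [[307. 345.]]
-0.04 [[320. 274.]] [[303. 332.]]
143 [(np.int64(296), np.int64(220), np.int64(222)), (np.int64(297), np.int64(220), np.int64(225)), (np.int64(298), np.int64(220), np.int64(226)), (np.int64(299), np.int64(221), np.int64(226)), (np.int64(300), np.int64(221), np.int64(225)), (np.int64(301), np.int64(221), np.int64(225)), (np.int64(302), np.int64(221), np.int64(224)), (np.int64(303), np.int64(219), np.int64(224)), (np.int64(304), np.int64(219), np.int64(223)), (np.int64(305), np.int64(218), np.int64(223)), (np.int64(306), np.int64(217), np.int64(223)), (np.int64(307), np.int64(217), np.int64(222)), (np.int64(308), np.int64(217), np.int64(222)), (np.int64(309), np.int64(217), np.int64(222)), (np.int64(310), np.int64(216), np.int64(221)), (np.int64(311), np.int64(215), np.int64(221)), (np.int64(312), np.int64(215), np.int64(220)), (np.int64(313), np.int64(215), np.int64(220)), (np.int64(314), np.int64(215), np.int64(219)), (n
[... 274 characters left out ...]
16)), (np.int64(321), np.int64(213), np.int64(215)), (np.int64(322), np.int64(214), np.int64(215))]
[[10, 190, 247], [10, 189, 247], [10, 190, 247], [10, 189, 247], [10, 190, 247], [10, 189, 247], [10, 191, 247], [10, 190, 247], [10, 190, 247], [10, 191, 247], [10, 189, 247], [10, 190, 247], [10, 191, 247], [10, 187, 247], [10, 176, 247], [10, 160, 246], [10, 146, 244], [10, 130, 240], [8, 120, 234], [20, 103, 208], [44, 78, 146], [52, 57, 83], [54, 52, 54], [54, 53, 52], [53, 51, 51], [53, 51, 51], [53, 50, 51], [52, 51, 51], [53, 53, 52], [55, 52, 51], [52, 50, 51], [51, 50, 50], [51, 49, 50], [52, 50, 50], [51, 48, 48], [51, 50, 49], [51, 47, 49], [52, 50, 50], [52, 50, 50], [52, 50, 50]]
```

View pics/w3.png

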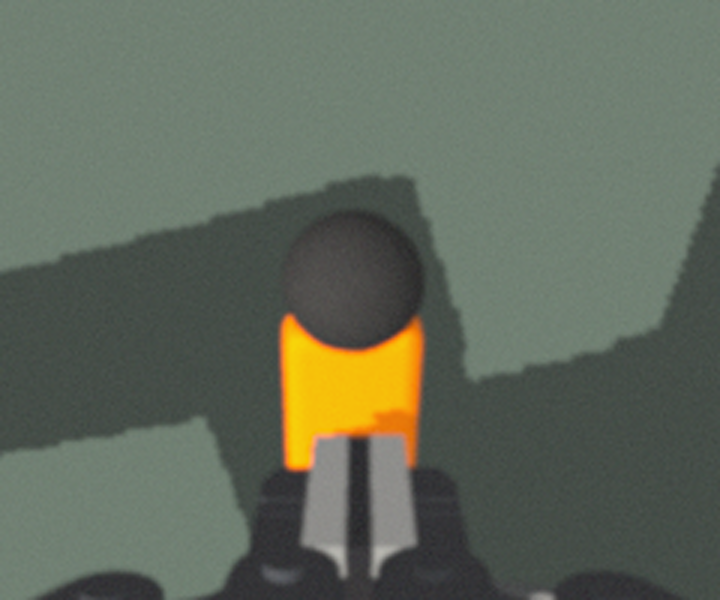

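The wrist view shows the fingertips squarely on top of the orange bar, at zoom (360,435) with the foot at (353,280). The leg is only at about 0.2, so the real tip sits about 25-30 mm higher than tip_extent suggests and the first push stopped short. I'll carry on pushing.

```bash
cat > leg.py <<'E'
from h import *
im=bot.camera("side"); h=cv2.cvtColor(im,cv2.COLOR_BGR2HSV); m=cv2.inRange(h,(5,170,120),(18,255,255)); m[:190]=0;m[270:]=0;m[:,:285]=0;m[:,345:]=0
v,u=np.nonzero(m); l=cv2.fitLine(np.c_[u,v].astype(np.float32),cv2.DIST_L2,0,.01,.01).ravel(); print("orange",len(u),"mean",u.mean().round(1),v.mean().round(1),"dir",l[:2].round(2),"u",u.min(),u.max(),"v",v.min(),v.max())
E
python3 -m jog '[[[-0.005,-0.001,-0.008,0,0,0,255],[-0.009,-0.001,-0.016,0,0,0,255],[-0.012,0.001,-0.024,0,0,0,255],[-0.015,0.002,-0.032,0,0,0,255],[-0.018,0.003,-0.04,0,0,0,255],[-0.021,0.003,-0.047,0,0,0,255],[-0.025,0.002,-0.055,0,0,0,255],[-0.028,0,-0.063,0,0,0,255]]]'
python3 leg.py
python3 -m jog '[[[-0.003,-0.002,-0.006,0,0,0,255],[-0.007,-0.005,-0.014,0,0,0,255],[-0.010,-0.009,-0.021,0,0,0,255],[-0.014,-0.014,-0.027,0,0,0,255],[-0.014,-0.014,-0.027,0,0,0,255]]]'
python3 leg.py; python3 st.py
python3 - <<'E'
from h import *
p=np.load("p.npy")
for a in (.8,1.,1.2,1.4,2.3): 
  q=proj("side",[rack(p,.38,legpt(d,a))[0] for d in (.0,.115)]); d=q[1]-q[0]; print(a,q.round(1).tolist(),(d/np.linalg.norm(d)).round(2))
E
```

```text
clock: 6.97
eef_pos: [0.5529, 0.1218, 0.1077]
tool_rot: [0.77, 0.619, -0.086, -0.127]
ft_force: [-0.4, -0.5, -0.5]
grip_width: 0.0003
orange 174 mean 313.0 234.7 dir [ 0.52 -0.85] u 303 324 v 217 248
clock: 7.43
eef_pos: [0.537, 0.1065, 0.0793]
tool_rot: [0.771, 0.618, -0.088, -0.128]
ft_force: [-0.9, -0.9, -1.0]
grip_width: -0.0001
orange 103 mean 333.2 229.3 dir [0.44 0.9 ] u 326 339 v 217 239
7.4833 [0.5377 0.107  0.08  ] [0.12 0.66 0.28 1.48 0.12 1.89] [-0.  -0.3  0.1] tool in rack axes [[-0.001, 0.998, 0.069], [1.0, -0.001, 0.025], [0.025, 0.069, -0.997]]
0.8 [[323.4, 213.0], [301.4, 240.4]] [-0.63  0.78]
1.0 [[323.4, 213.0], [305.0, 244.3]] [-0.51  0.86]
1.2 [[323.4, 213.0], [309.2, 246.8]] [-0.39  0.92]
1.4 [[323.4, 213.0], [313.9, 247.9]] [-0.26  0.96]
2.3 [[323.4, 213.0], [335.3, 236.9]] [0.45 0.89]
```

The orange direction is now (0.44,0.90), against (0.45,0.89) predicted at 2.30, so the leg has snapped fully down. Next I retreat, untilt and recheck the leg.

```bash
python3 -m jog '[[[0.005,0.002,0.03,0,0,0,255],[0.01,0.004,0.065,0,0,0,255],[0.015,0.004,0.1,0,0,0,255],[0.015,0.004,0.14,-1.2,-5.5,0,255],[0.015,0.004,0.18,-2.5,-11.5,0,255],[0.015,0.004,0.22,-3.8,-17.2,0,255],[0.015,0.004,0.26,-3.8,-17.2,0,200],[0.015,0.004,0.27,-3.8,-17.2,0,100],[0.015,0.004,0.27,-3.8,-17.2,0,0]]]'
python3 leg.py
python3 -m jog '[[[0.01,-0.04,0,0,0,0,0],[0.02,-0.08,0,0,0,0,0],[0.03,-0.12,0,0,0,0,0],[0.045,-0.16,0,0,0,0,0],[0.055,-0.2,0,0,0,0,0],[0.065,-0.24,0,0,0,0,0],[0.075,-0.28,0,0,0,0,0],[0.075,-0.28,-0.02,0,0,0,0],[0.075,-0.28,-0.02,0,0,0,0],[0.075,-0.28,-0.02,0,0,0,0]]]'
python3 leg.py; python3 st.py
python3 - <<'E'
from h import *
p=np.load("p.npy"); im=bot.camera("wrist"); print(rack(p,.38,[0,-.035,.235]))
for y in (.132,0,-.035,-.132):
    u=proj("wrist",rack(p,.38,[0,y,.235])[0])[0]; print(y,u.round(1))
b=cv2.inRange(cv2.cvtColor(im,cv2.COLOR_BGR2HSV),(100,120,80),(118,255,255))
n,l,s,c=cv2.connectedComponentsWithStats(b); print(s[1:][s[1:,4]>60].tolist())
cv2.imwrite("pics/w4.png",im)
E
```

```text
clock: 8.23
eef_pos: [0.5541, 0.1123, 0.3568]
tool_rot: [0.778, 0.628, 0.014, -0.006]
ft_force: [-0.2, -0.6, 0.6]
grip_width: 0.0356
orange 109 mean 332.5 228.4 dir [0.51 0.86] u 312 339 v 202 239
clock: 9.12
eef_pos: [0.6274, -0.1688, 0.3263]
tool_rot: [0.779, 0.627, 0.007, -0.012]
ft_force: [-0.2, -0.4, 1.0]
grip_width: 0.0851
orange 119 mean 333.3 229.2 dir [0.49 0.87] u 312 340 v 201 240
9.1667 [ 0.6278 -0.168   0.3289] [-0.27  0.6   0.89  1.86  0.02  1.51] [-0.7  0.7  0.2] tool in rack axes [[-0.009, 0.931, 0.366], [1.0, -0.0, 0.025], [0.023, 0.366, -0.93]]
[[ 0.62858438 -0.16929832  0.24823619]]
0.132 [321.3 -32.2]
0 [321.  160.6]
-0.035 [321.  205.3]
-0.132 [320.8 314.6]
[[297, 0, 47, 320, 7076]]
```

The leg stays down. In the wrist image the bar is centred at u≈320.5, against 321 predicted. Descending to straddle it.

```bash
python3 -m jog '[[[0.001,-0.001,-0.03,0,0,0,0],[0.001,-0.001,-0.055,0,0,0,0],[0.001,-0.001,-0.075,0,0,0,0],[0.001,-0.001,-0.09,0,0,0,0],[0.001,-0.001,-0.1,0,0,0,0],[0.001,-0.001,-0.1,0,0,0,0]]]'
python3 - <<'E'
from h import *
im=bot.camera("wrist"); s=bot.camera("side")[90:240,250:410]
a=cv2.resize(im,(400,250)); b=cv2.resize(s,None,fx=2.5,fy=2.5,interpolation=cv2.INTER_CUBIC)
c=np.zeros((375,800,3),np.uint8); c[:250,:400]=a; c[:,400:]=b; cv2.imwrite("pics/c5.png",c)
o=bot.get_obs(); print(o["eef_pos"],o["ft_force"])
E
```

```text
clock: 9.72
eef_pos: [0.6286, -0.1674, 0.2302]
tool_rot: [0.778, 0.629, 0.009, -0.009]
ft_force: [0.5, -0.3, -0.7]
grip_width: 0.0854
[ 0.62976136 -0.16812915  0.23260307] [-0.62330848 -0.14810839  1.24790526]
```

View pics/c5.png

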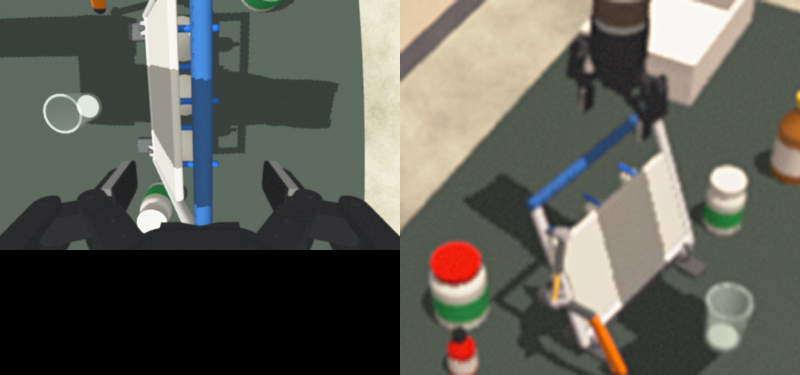

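Run:
```python
from h import *
p=np.load("p.npy"); o=bot.get_obs(); M=R.from_quat(o["tool_rot"]).as_matrix(); e=o["eef_pos"]
print(M.round(3).tolist())
for t in (.008,-.011,-.022,-.035,-.06): print(t,[((proj("side",e+t*M[:,2]+s*M[:,1])-[250,90])*2.5+[400,0]).round(0)[0].tolist() for s in (.05,0,-.05)],[(proj("wrist",e+t*M[:,2]+s*M[:,1])*.625).round(0)[0].tolist() for s in (.043,0,-.043)])
for y in (.132,-.035,-.132): print(y,((proj("side",rack(p,.38,[0,y,.235]))-[250,90])*2.5+[400,0]).round(0),(proj("wrist",rack(p,.38,[0,y,.235]))*.625).round(0))
```

```text
[[0.21, 0.978, 0.006], [0.977, -0.21, 0.023], [0.024, 0.001, -1.0]]
0.008 [[581.0, 136.0], [609.0, 152.0], [638.0, 169.0]] [[247.0, 147.0], [200.0, 147.0], [153.0, 147.0]]
-0.011 [[582.0, 125.0], [610.0, 141.0], [639.0, 158.0]] [[252.0, 155.0], [200.0, 155.0], [148.0, 155.0]]
-0.022 [[582.0, 119.0], [610.0, 135.0], [640.0, 152.0]] [[255.0, 160.0], [200.0, 161.0], [145.0, 160.0]]
-0.035 [[582.0, 111.0], [611.0, 127.0], [641.0, 144.0]] [[260.0, 168.0], [200.0, 168.0], [140.0, 168.0]]
-0.06 [[583.0, 97.0], [612.0, 113.0], [642.0, 129.0]] [[271.0, 186.0], [200.0, 187.0], [130.0, 187.0]]
0.132 [[527. 206.]] [[199. -83.]]
-0.035 [[611. 139.]] [[199. 158.]]
-0.132 [[655. 103.]] [[199. 254.]]
```

The open fingertips straddle the bar but sit just above it: the tips appear near z = TCP+0.035, as in the press. I'll go 25 mm lower, shift 3 mm in +x, and close.

```bash
python3 -m jog '[[[0.003,-0.001,-0.012,0,0,0,0],[0.003,-0.001,-0.025,0,0,0,0],[0.003,-0.001,-0.025,0,0,0,80],[0.003,-0.001,-0.025,0,0,0,160],[0.003,-0.001,-0.025,0,0,0,255],[0.003,-0.001,-0.025,0,0,0,255],[0.003,-0.001,-0.025,0,0,0,255],[0.003,-0.001,-0.025,0,0,0,255],[0.003,-0.001,-0.025,0,0,0,255]]]'
python3 st.py
```

```text
clock: 10.57
eef_pos: [0.6304, -0.1699, 0.2064]
tool_rot: [0.778, 0.628, 0.008, -0.009]
ft_force: [-5.5, 2.2, 4.6]
grip_width: 0.014
10.5667 [ 0.6304 -0.1699  0.2064] [-0.28  0.57  0.51  1.52  0.02  1.51] [-5.5  2.2  4.6] tool in rack axes [[-0.009, 0.93, 0.366], [1.0, 0.0, 0.024], [0.023, 0.367, -0.93]]
```

The width is 14 mm on a 16 mm bar and the tool is being pushed up, so the pad tips may be gripping above the bar's axis. I'll reopen, go lower and regrip.

```bash
python3 -m jog '[[[0,0,0,0,0,0,120],[0,0,0,0,0,0,120],[0,0,0,0,0,0,120],[0,0,-0.006,0,0,0,120],[0,0,-0.012,0,0,0,120],[0,0,-0.012,0,0,0,120]]]'
python3 -m jog '[[[0,0,0,0,0,0,255],[0,0,0,0,0,0,255],[0,0,0,0,0,0,255],[0,0,0,0,0,0,255],[0,0,0,0,0,0,255]]]'
python3 - <<'E'
from h import *
p=np.load("p.npy");im=bot.camera("side")
b=cv2.inRange(cv2.cvtColor(im,cv2.COLOR_BGR2HSV),(100,120,60),(118,255,255)); b[:120]=0;b[185:]=0;b[:,:295]=0;b[:,365:]=0
v,u=np.nonzero(b); print("bar u",u.min(),u.max(),"v",v.min(),v.max(), "end",u[u<306].mean(),v[u<306].mean())
for L in (.38,.3,.2,.1,0,-.05): print(L,proj("side",rack(p,L,[[0,.132,.235],[0,-.132,.235]])).round(1).tolist())
E
python3 st.py
```

```text
clock: 11.07
eef_pos: [0.6316, -0.1702, 0.1914]
tool_rot: [0.778, 0.628, 0.008, -0.009]
ft_force: [-0.3, 0.7, 0.2]
grip_width: 0.0455
clock: 11.48
eef_pos: [0.6302, -0.1699, 0.1933]
tool_rot: [0.778, 0.628, 0.008, -0.01]
ft_force: [-5.4, 1.0, 0.4]
grip_width: 0.0144
bar u 301 353 v 130 180 end 303.0 170.0
0.38 [[300.9, 172.3], [352.1, 131.4]]
0.3 [[305.0, 173.6], [356.3, 132.1]]
0.2 [[310.5, 175.7], [361.8, 133.6]]
0.1 [[316.2, 178.5], [367.4, 135.7]]
0 [[322.1, 181.9], [373.1, 138.4]]
-0.05 [[325.1, 183.9], [376.0, 140.0]]
11.5333 [ 0.6303 -0.1699  0.1933] [-0.28  0.57  0.48  1.49  0.02  1.51] [-5.3  0.3  1.2] tool in rack axes [[-0.009, 0.931, 0.365], [1.0, 0.0, 0.024], [0.023, 0.366, -0.931]]
```

It's 14.4 mm again 12 mm lower, so that is the full diameter and the grip is good. Bringing the rack up along its arc.

```bash
python3 -m jog '[[[-0.009,0.002,0.003,0,0,0,255],[-0.018,0.004,0.006,0,0,0,255],[-0.025,0.0055,0.009,0,0,0,255],[-0.033,0.007,0.011,0,0,0,255],[-0.04,0.0085,0.012,0,0,0,255],[-0.047,0.01,0.0135,0,0,0,255],[-0.055,0.012,0.015,0,0,0,255],[-0.062,0.0135,0.0156,0,0,0,255],[-0.062,0.0135,0.0156,0,0,0,255]]]'
cat > bar.py <<'E'
from h import *
p=np.load("p.npy");im=bot.camera("side")
b=cv2.inRange(cv2.cvtColor(im,cv2.COLOR_BGR2HSV),(100,120,60),(118,255,255)); b[:120]=0;b[200:]=0;b[:,:295]=0;b[:,385:]=0
n,l,s,c=cv2.connectedComponentsWithStats(b); print([x.tolist() for x in s[1:] if x[4]>15])
E
python3 bar.py; python3 leg.py; python3 st.py
```

```text
clock: 12.28
eef_pos: [0.568, -0.1575, 0.209]
tool_rot: [0.779, 0.627, 0.008, -0.008]
ft_force: [-1.1, -5.7, -5.6]
grip_width: 0.0141
[[358, 138, 4, 7, 20], [316, 147, 39, 32, 218]]
orange 102 mean 335.8 233.0 dir [0.36 0.93] u 321 340 v 207 243
12.3833 [ 0.569  -0.1577  0.2089] [-0.28  0.42  0.29  1.44  0.02  1.5 ] [-0.4 -5.6 -5.5] tool in rack axes [[-0.007, 0.93, 0.368], [1.0, -0.001, 0.022], [0.021, 0.368, -0.929]]
```

```bash
python3 -m jog '[[[-0.005,0,0,0,0,0,255],[-0.01,0,0,0,0,0,255],[-0.015,0.0005,0,0,0,0,255],[-0.018,0.001,0,0,0,0,255],[-0.018,0.001,0,0,0,0,255],[-0.018,0.001,0,0,0,0,255]]]'
python3 bar.py
python3 -m jog '[[[-0.002,0,0,0,0,0,255],[-0.004,0,0,0,0,0,255],[-0.004,0,0,0,0,0,255],[-0.004,0,0,0,0,0,255]]]'
python3 bar.py; python3 leg.py; python3 st.py
```

```text
clock: 12.88
eef_pos: [0.5527, -0.1544, 0.21]
tool_rot: [0.778, 0.628, 0.01, -0.008]
ft_force: [2.3, 5.3, 1.2]
grip_width: 0.0143
[[363, 140, 4, 7, 21], [319, 149, 39, 35, 212]]
clock: 13.27
eef_pos: [0.5493, -0.1537, 0.21]
tool_rot: [0.778, 0.628, 0.011, -0.009]
ft_force: [1.4, 6.9, 1.7]
grip_width: 0.0146
[[363, 140, 4, 7, 18], [319, 150, 39, 34, 213]]
orange 92 mean 336.3 234.5 dir [0.35 0.94] u 323 340 v 213 244
13.3667 [ 0.5494 -0.1537  0.21  ] [-0.29  0.38  0.22  1.42  0.03  1.49] [2.2 6.9 2.1] tool in rack axes [[-0.012, 0.929, 0.371], [1.0, 0.001, 0.028], [0.026, 0.371, -0.928]]
```

```bash
python3 -m jog '[[[-0.002,0.002,0,0,0,0,255],[-0.003,0.003,0,0,0,0,255],[-0.003,0.003,0,0,0,0,255],[-0.003,0.003,0,0,0,0,255]]]'
python3 -m jog '[[[-0.002,0,0,0,0,0,255],[-0.003,0.001,0,0,0,0,255],[-0.003,0.001,0,0,0,0,255],[-0.003,0.001,0,0,0,0,255]]]'
python3 bar.py
python3 -m jog '[[[-0.002,0,0,0,0,0,255],[-0.003,0.001,0,0,0,0,255],[-0.003,0.001,0,0,0,0,255],[-0.003,0.001,0,0,0,0,255]]]'
python3 bar.py
```

```text
clock: 13.7
eef_pos: [0.5458, -0.1531, 0.21]
tool_rot: [0.778, 0.628, 0.009, -0.007]
ft_force: [0.4, 0.7, 3.7]
grip_width: 0.0143
clock: 14.03
eef_pos: [0.5435, -0.1527, 0.21]
tool_rot: [0.779, 0.627, 0.01, -0.007]
ft_force: [4.2, -0.6, 5.3]
grip_width: 0.0144
[[365, 141, 4, 7, 21], [320, 150, 39, 35, 216]]
clock: 14.42
eef_pos: [0.5421, -0.1525, 0.21]
tool_rot: [0.779, 0.627, 0.01, -0.005]
ft_force: [7.7, -3.3, 3.1]
grip_width: 0.0144
[[365, 141, 5, 8, 23], [320, 150, 40, 35, 220]]
```

```bash
python3 -m jog '[[[-0.002,0,0,0,0,0,255],[-0.003,0,0,0,0,0,255],[-0.003,0,0,0,0,0,255],[-0.003,0,0,0,0,0,255],[-0.003,0,0,0,0,0,255],[-0.003,0,0,0,0,0,255]]]'
python3 bar.py; python3 leg.py; python3 st.py
python3 - <<'E'
from h import *
p=np.load("p.npy")
im=bot.camera("side")[110:270,260:420]; c=cv2.resize(im,None,fx=3.5,fy=3.5,interpolation=cv2.INTER_CUBIC); cv2.imwrite("pics/f.png",c)
f=lambda q:((proj("side",rack(p,0,q))-[260,110])*3.5).round(0).tolist()
print("pred lean0: bar",f([[0,.132,.235],[0,-.132,.235]]),"leg foot",f(legpt(.126,2.3)),"hub end",f(legpt(0,2.3)))
E
```

```text
clock: 14.97
eef_pos: [0.541, -0.1522, 0.21]
tool_rot: [0.779, 0.627, 0.012, -0.004]
ft_force: [12.0, -2.1, 0.9]
grip_width: 0.0146
[[366, 142, 4, 6, 19], [321, 151, 39, 34, 210]]
orange 84 mean 336.9 235.6 dir [0.21 0.98] u 325 339 v 215 245
15.0667 [ 0.5411 -0.1522  0.2101] [-0.29  0.36  0.19  1.4   0.02  1.5 ] [12.1 -3.   0.7] tool in rack axes [[-0.008, 0.926, 0.379], [1.0, -0.001, 0.024], [0.022, 0.379, -0.925]]
pred lean0: bar [[217.0, 252.0], [396.0, 100.0]] leg foot [[266.0, 468.0]] hub end [[261.0, 400.0]]
```

View pics/f.png

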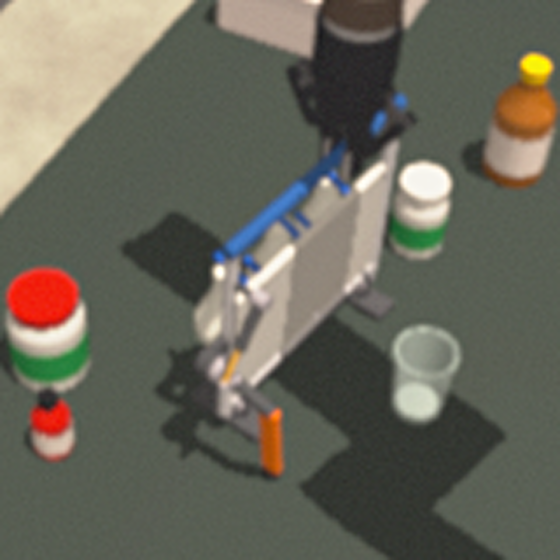

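The picture shows the rack upright with the bar's left end at (220,258), predicted (217,252). The leg is down with its foot at (272,470), predicted (266,468), and the bystanders are undisturbed. The x force rising to 12 N with almost no motion means the foot is on the bench. Handing in.

```bash
python3 -c "
from workcell import bot
print(bot.job_done()); o=bot.get_obs(); print(o['clock'],o['ft_force'],o['grip_width'])"
```

```text
the job is handed in; nothing more can be done
None
the job is handed in; nothing more can be done
```

The rack is upright with its leg down, and the gripper was still holding the blue bar when I handed in at about 15 s.

- **Leg:** The first press only got the leg to about 0.9 rad, and it sprang back to folded. The real fingertips sit about 25–30 mm higher than `bot.tip_extent` implies, so that push stopped short. I pressed again with the tool tilted into the rack's plane, and the leg snapped fully down. Its direction in the side camera was (0.44, 0.90), against (0.45, 0.89) predicted for 2.30 rad.
- **Bar:** I then gripped the bar, regripping once about 12 mm lower. I brought the rack forward until the leg's foot met the bench and the push rose to about 12 N with almost no further motion.

**Last checks:**
- **Upright:** the bar end and leg foot were within about 2 px of where they should be with the rack upright.
- **Bystanders:** the beaker, jars and bottles in view stood where they were.
- **Grip width:** it reads 14.5 mm on the 16 mm bar. It read much the same (14.0 and 14.4 mm) at two heights, so I took it as an offset in the reading rather than a poor grip.

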